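# Slide the plaque under the drill with the push stick

## Task

Pull the wooden push stick out of the white crock and use its foot to slide the clay plaque along between the rails until the pencilled cross sits right under the tip of the drill bit, then put the stick back in the crock, foot down. Move the plaque with the stick only, never with the gripper, and do not bump the drill; keep the crock standing where it is and leave the brush cup, jar and bowl alone.

Things in the scene. Friction and masses are not known exactly. Their poses are not given: they have to be found in the camera images.
- push_stick: loose wooden push stick, about 70 g, 200 mm long: square shaft 16 x 16 mm with a T foot, a cross bar 54 mm wide (along y), 16 mm thick (x), 22 mm tall (z). At the start it stands foot down in the crock, leaning about 29 degrees on the rim, bar across the lean. Origin: centre of the foot's underside; z runs up the shaft to its top at 200 mm
- crock: white round stoneware crock, loose, about 0.8 kg: outer diameter 96 mm, inner diameter 84 mm, height 112 mm, inner floor 8 mm above its base. Origin: centre of its underside, z up
- drill_stand: fixed stand: board 10 mm thick with two rails along y, each 12 mm wide, inner faces 94 mm apart, tops 20 mm above the table. Origin: on the table straight below the drill tip, midway between the rails; y: the way the plaque must slide. Rails run from y = -235 to +90 mm. Steel column, radius 11 mm, 370 mm tall, at x = +82, y = +115 mm
- drill: hand drill clamped upright in the stand, switched off: a grey round body of diameter 48 mm from 125 to 270 mm above the table, narrowing to a chuck and a bit 5 mm thick, and the clamp arm to the column at 195 to 245 mm. Same origin and axes as the stand. Not to be touched
- drill_tip (a point): point of the drill bit, 32 mm above the table (8 mm above the plaque's top)
- plaque: loose flat terracotta plaque lying on the board between the rails, about 0.4 kg: 90 mm wide (x), 130 mm long (y), 14 mm thick. Origin: centre of its underside. Its y points along the stand's y, its end at y = -65 mm is the one to push
- plaque_mark (a point): centre of the pencilled cross on the plaque's top, 30 mm from the plaque's centre towards +y (95 mm from the end to push)
- brush_cup: bystander: grey plastic cup, 84 mm across, 100 mm tall, with three brushes up to 205 mm tall. Origin: centre of its underside
- glaze_jar: bystander: glass jar, 72 mm across, 85 mm tall. Origin: centre of its underside
- bowl: bystander: round bowl, 120 mm across, 50 mm tall. Origin: centre of its underside
Mind the look-alikes: they are no part of the job. There is more than one size of the plaque; the one meant has the size given above.

How it is judged:
On the way, in this order (a step that is already met when the one before it is completed fails the run):
1. the push stick is out of the crock, its foot above the rim (z of push_stick in the frame of crock above 0.114 m), for 0.1 s.
2. the cross is under the drill tip (within 5 mm) and the plaque is at rest (horizontal distance between plaque_mark and drill_tip below 0.005 m and linear speed of plaque below 0.01 m/s and horizontal distance between push_stick and crock above 0.06 m), for 0.3 s.
At the end, for the whole second after the job is handed in: the cross lies within 5 mm of straight under the drill tip with the plaque flat between the rails, the push stick stands or leans in the crock with its foot on the crock's floor (within 27 mm of it), the crock stands upright, and all is released and at rest (horizontal distance between plaque_mark and drill_tip below 0.005 m and angle between plaque's own z axis and vertical below 0.05 rad and z of push_stick in the frame of crock between 0 and 0.035 m and horizontal distance between push_stick and crock below 0.045 m and angle between push_stick's own z axis and vertical below 0.8 rad and angle between crock's own z axis and vertical below 0.1 rad and linear speed of push_stick below 0.02 m/s and linear speed of plaque below 0.01 m/s); the robot touches nothing.
It fails at once if the gripper or arm touches the plaque (contact force between plaque and the fingers above 0.5 N or contact force between plaque and the arm above 0.5 N).
It fails at once if the drill is bumped (more than 2 N) (contact force between drill and anything else above 2 N).
It fails at once if the crock is shifted more than 40 mm or tipped more than 0.25 rad (distance of crock from where it was at the start of the episode above 0.04 m or angle between crock's own z axis and vertical above 0.25 rad).
It fails at once if the brush cup, jar or bowl is moved more than 30 mm or tipped (distance of any of brush_cup, glaze_jar, bowl from where it was at the start of the episode above 0.03 m or angle between any of brush_cup, glaze_jar, bowl's own z axis and vertical above 0.3 rad).
It also fails if it takes over 61 s, if anything falls off the work surface, if the arm or the gripper's body presses on something with over 40 N, if the wrist force passes 120 N, or if a joint passes its speed limit or range.

## Robot

A 7-joint arm with a two-finger parallel gripper is mounted at the origin on the work surface. World frame = base frame: x ahead of the robot, y to its left, z up, the work surface at z = 0. Lengths are in m, angles in rad, forces in N, time in s.
With the tool pointing down it reaches from about 0.35 to 0.9 m from the base axis. Payload 8.1 kg.
Tool frame: the origin (TCP) lies at the very end of the fingers, on their centre line; the grasp point (between the pads) lies 19 mm behind it (arm.tcp_to_grasp is the z of the grasp point in the tool frame, in m); z points along the fingers, y is the line along which they close (so a half turn about z gives the same grasp; the last joint's range is limited). The gripper opens to 92 mm and grips with 3 to 60 N. Pads are 19 mm wide; open, the fingers measure 130 mm over their backs; the gripper's body (75 mm by 190 mm) begins 47 mm behind the grasp point.
Start: joints at [1.086, 0.434, 0.025, 1.573, -0.012, 1.134, -0.075], TCP at [0.233, -0.58, 0.227] pointing down, gripper open.
Joint ranges: [-2.62, 2.62], [-0.44, 2.09], [-1.27, 1.32], [0.08, 2.57], [-1.32, 4.46], [0.12, 2], [-2.74, 2.74]. Speed limits (rad/s): [2.22, 2.22, 3.01, 3.01, 3.14, 3.14, 3.14].

## Interface

Orientations are given as a rotation vector (axis times angle).
In Python, from cell import readout, vision, sign_off, arm gives the robot as it stands. The module is installed in compiled form; this text tells all that it offers.
- The arm moves only by the shell command python3 -m creep 'ROWS' [FORCE]. ROWS is JSON, a list of rows, each a list of 5 numbers: the shift along the tool's x, y, z in units of 4 cm (1.0 is 4 cm), then the turn about the tool's z in units of 4 degrees (1.0 is 4 degrees), then the opening, from 0 (shut) to 1 (fully open). A call has 1 to 12 rows; each row shifts and turns the commanded pose from where the row before left it, along the tool's axes as they then stand; what a row does not reach is not made up. A row lasts 1/8 s, in which the tool goes at most 62.5 mm and 10.7 degrees, less where a joint would pass 70% of its speed; a pose out of reach is approached as far as the arm can. A call with a number of a shift or a turn outside -1 to 1 is refused whole. A call with a gripper value outside its range is refused whole. The fingers move at their own pace and stop on an object; FORCE is the grip in N (left out, the last holds). Time passes only in rows, so rows that do not move let the fingers close. It gives the time, the measured TCP pose, the force, the opening and the grip force at its end, in the units of the state.
- readout.observe(): the state, without advancing time (a new reading comes with each control period).
- vision.get_image(name): name is "scene" or "top" or "wrist"; returns a dict with "pixels" (420x560x3 uint8, blue, green, red), "z_map" (420x560 float32, m along the optical axis (not along the pixel's ray), 0 where there is no reading), "camera_matrix" (3x3 intrinsics, pixels), "position" and "rotation" of the camera in the world. Camera axes: x right, y up, looking along -z (the intrinsics and any distortion apply to the point x, -y, -z); pixel columns grow to the right and rows downward; lengths in m; the calibration is good to about 2 mm. A picture is of the moment at which its call begins.
- sign_off(): hands the job in; it is judged then, once.
The state is a dict: "clock": time; "joints": joint angles; "dq": joint speeds; "joint_efforts": joint torques, N m; "position": TCP position; "ee_rot": TCP orientation; "force": force on the tool from outside, world axes, zero at the start; "ft_torque": the same for the moment, N m; "width": opening from 0.0 (shut) to 1.0 (fully open); "gripper_force": force on a finger pad.
Only numpy, scipy, OpenCV 4.12 (cv2) and the standard library are available. Lean on these libraries where they do the work, as an engineer would, in place of code of your own. Each camera call takes 0.05 s, during which the arm holds its last target. There are 200 camera calls.

## Working session

There is one attempt and no reset: what is moved stays moved. The work goes in short steps, Python scripts to look and compute and a shell command to move; the robot and the scene stay as the last step left them, time stands still between calls to the robot, and variables do not carry over. Pictures are saved under pics/ and viewed, at most 10 in all, crops included, and the job is handed in when it is done.

```bash
mkdir -p pics
cat > h.py <<'E'
import numpy as np, cv2
from cell import readout, vision, arm
from scipy.spatial.transform import Rotation as R
def grab(n, save=None):
    im=vision.get_image(n)
    if save: cv2.imwrite(save, im["pixels"])
    return im
def cloud(im):
    K=np.array(im["camera_matrix"]);z=im["z_map"];h,w=z.shape
    u,v=np.meshgrid(np.arange(w),np.arange(h))
    p=np.stack([(u-K[0,2])/K[0,0]*z,-(v-K[1,2])/K[1,1]*z,-z],-1)
    r=np.array(im["rotation"]); r=r if r.shape==(3,3) else R.from_rotvec(r).as_matrix()
    return p@r.T+np.array(im["position"])
E
python3 - <<'E'
from h import *
a=grab("scene","pics/s0.png");b=grab("top","pics/t0.png")
np.savez("d0.npz",s=cloud(a),t=cloud(b),sp=a["pixels"],tp=b["pixels"],sz=a["z_map"],tz=b["z_map"])
for i in(a,b):print(i["position"],i["rotation"],i["camera_matrix"])
s=readout.observe();print(s["position"],s["ee_rot"],s["width"],arm.tcp_to_grasp,s["clock"])
E
```

```text
[1.12039691 0.58970313 0.86725832] [0.37755398 0.90614152 2.20303443] [[382.22872809   0.         279.62528677]
 [  0.         382.22872809 212.27109306]
 [  0.           0.           1.        ]]
[0.47044704 0.05534453 1.0675965 ] [ 0.05177694 -0.09472501 -1.59287684] [[399.47435662   0.         284.84962277]
 [  0.         399.47435662 209.7993796 ]
 [  0.           0.           1.        ]]
[ 0.23264625 -0.5795804   0.22602221] [-3.08319177e+00 -5.95703502e-01  5.81751386e-04] 1.0036560648018988 -0.0188 0.1
```

View pics/s0.png

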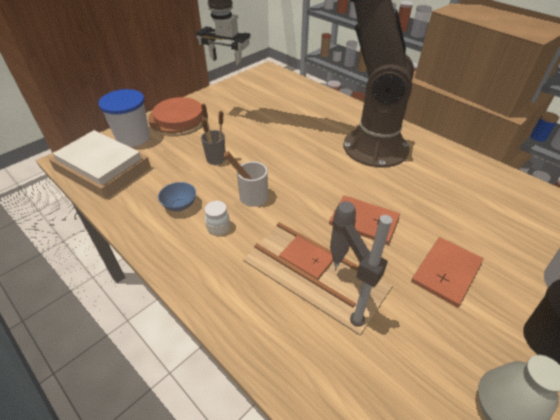

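View pics/t0.png

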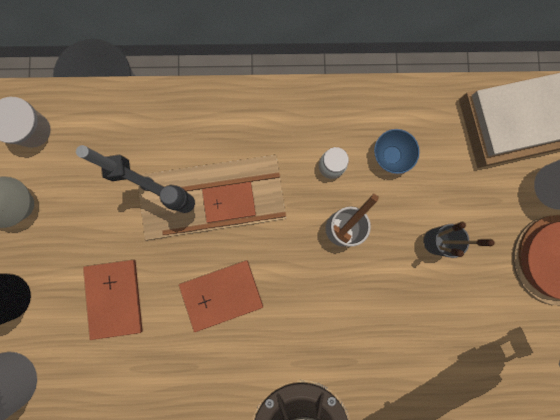

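Scene: crock at top (350,227), with the stick leaning up-right to (375,198). The right plaque is at top (229,203) between the rails, cross at (217,203), and the drill is at (175,198). Now measuring.

```bash
cat > m.py <<'E'
from h import *
d=np.load("d0.npz")
def line(p):
    c=p.mean(0);u,s,v=np.linalg.svd(p-c,full_matrices=False);return c,v[0]*np.sign(v[0][np.argmax(abs(v[0]))]),s/np.sqrt(len(p))
def circ(p):
    A=np.c_[2*p[:,:2],np.ones(len(p))];x=np.linalg.lstsq(A,(p[:,:2]**2).sum(1),rcond=None)[0];return x[:2],np.sqrt(x[2]+x[0]**2+x[1]**2)
t,tp,s,sp=d["t"],d["tp"],d["s"],d["sp"]
vt,vs=d["tz"]>0,d["sz"]>0
print("table z",np.median(t[300:400,200:250,2]),np.median(s[260:320,440:470,2]))
def hsv(p):return cv2.cvtColor(p,cv2.COLOR_BGR2HSV).astype(int)
th,sh=hsv(tp),hsv(sp)
# plaque
for nm,c,h,vv,(r0,r1,c0,c1) in(("top",t,th,vt,(170,240,195,265)),("scene",s,sh,vs,(230,285,270,345))):
    m=np.zeros(vv.shape,bool);m[r0:r1,c0:c1]=1
    k=m&vv&(c[...,2]>.019)&(c[...,2]<.029)&((h[...,0]<10)|(h[...,0]>172))&(h[...,1]>120)
    print(nm,k.sum(),"z",np.median(c[k][:,2]))
    k8=cv2.morphologyEx(k.astype(np.uint8),cv2.MORPH_OPEN,np.ones((3,3)))
    n,l,st,_=cv2.connectedComponentsWithStats(k8);i=1+np.argmax(st[1:,4]);P=c[l==i][:,:2]
    print("rect",cv2.minAreaRect((P*1000).astype(np.float32)))
# elevated things
for nm,c,vv in(("top",t,vt),("scene",s,vs)):
    reg=vv&(c[...,1]>.15)&(c[...,1]<.6)&(c[...,0]>.3)&(c[...,0]<.8)
    for z0,z1 in((.13,.19),(.25,.265),(.28,.36),(.05,.12),(.03,.06)):
        k=reg&(c[...,2]>z0)&(c[...,2]<z1);k8=k.astype(np.uint8);n,l,st,_=cv2.connectedComponentsWithStats(k8)
        for i in range(1,n):
            if st[i,4]>25:
                P=c[l==i];print(nm,z0,z1,st[i],P.mean(0).round(3),P.min(0).round(3),P.max(0).round(3),[np.round(x,3) for x in circ(P)])
# crock rim + stick
for nm,c,h,vv in(("top",t,th,vt),("scene",s,sh,vs)):
    reg=vv&(abs(c[...,0]-.47)<.2)&(c[...,1]>-.25)&(c[...,1]<-.0)
    k=reg&(abs(c[...,2]-.111)<.005)&(h[...,1]<60);P=c[k];print(nm,"rim",k.sum(),[np.round(x,4) for x in circ(P)] if k.sum()>5 else "")
    k=reg&(c[...,2]>.118)&(c[...,2]<.25);k8=k.astype(np.uint8);n,l,st,_=cv2.connectedComponentsWithStats(k8)
    for i in range(1,n):
        if st[i,4]>20:
            P=c[l==i];cc,a,sd=line(P);print("stick?",st[i],cc.round(4),a.round(3),sd.round(4),P.min(0).round(3),P.max(0).round(3))
E
python3 m.py
```

```text
table z 0.0013578990977547445 0.018115698733978225
top 1622 z 0.024428679964625832
rect ((592.6015014648438, 173.18820190429688), (89.32392120361328, 127.75012969970703), 7.468178749084473)
scene 1140 z 0.023952531596900195
rect ((594.9713745117188, 177.32281494140625), (90.17989349365234, 127.15091705322266), 7.249083042144775)
top 0.13 0.19 [176 192  19  21 126] [0.572 0.249 0.16 ] [0.557 0.241 0.13 ] [0.601 0.274 0.19 ] [array([0.581, 0.265]), np.float64(0.024)]
top 0.25 0.265 [106 160  10  10  35] [0.644 0.382 0.258] [0.636 0.378 0.251] [0.656 0.395 0.265] [array([0.647, 0.39 ]), np.float64(0.011)]
top 0.25 0.265 [160 185  23  23 129] [0.574 0.255 0.258] [0.557 0.242 0.25 ] [0.602 0.285 0.265] [array([0.581, 0.265]), np.float64(0.021)]
top 0.28 0.36 [ 85 149  25  18 234] [0.643 0.382 0.322] [0.636 0.378 0.28 ] [0.657 0.393 0.359] [array([0.647, 0.389]), np.float64(0.01)]
scene 0.13 0.19 [330 231  20  24 292] [0.601 0.274 0.159] [0.574 0.246 0.13 ] [0.609 0.291 0.19 ] [array([0.584, 0.267]), np.float64(0.023)]
scene 0.13 0.19 [360 282  12  16 127] [0.658 0.394 0.155] [0.647 0.381 
[... 627 characters left out ...]
01)]
scene 0.05 0.12 [355 296  14  20 161] [0.657 0.394 0.086] [0.646 0.38  0.05 ] [0.662 0.402 0.12 ] [array([0.65 , 0.391]), np.float64(0.01)]
scene 0.03 0.06 [354 309  10  12  64] [0.658 0.394 0.045] [0.647 0.381 0.03 ] [0.662 0.402 0.059] [array([0.651, 0.391]), np.float64(0.01)]
top rim 283 [array([ 0.5172, -0.1271]), np.float64(0.0446)]
stick? [354 193  25  26 230] [ 0.5602 -0.1574  0.1603] [ 0.429 -0.321  0.844] [0.027  0.0052 0.0037] [ 0.535 -0.18   0.118] [ 0.586 -0.137  0.193]
scene rim 147 [array([ 0.5215, -0.1252]), np.float64(0.0449)]
stick? [224 151  20  22 163] [ 0.5668 -0.1542  0.1562] [ 0.401 -0.304  0.864] [0.0248 0.0057 0.004 ] [ 0.54  -0.178  0.118] [ 0.588 -0.135  0.191]
```

```bash
python3 -m creep '[[0,0,-1,-1,1],[0,0,-1,-1,1],[0,0,0,-1,1],[0,0,0,-1,1],[0,0,0,-1,1],[0,0,0,-1,1],[0,0,0,-1,1],[0,0,0,-1,1],[0,0,0,-1,1],[0,0,0,-1,1],[0,0,0,-1,1],[0,0,0,-1,1]]' && python3 -m creep '[[0,0,0,-1,1],[0,0,0,-1,1],[0,0,0,-1,1],[0,0,0,-1,1],[0,0,0,-1,1],[0,0,0,-1,1],[0,0,0,-1,1],[0,0,0,-1,1],[0,0,0,-1,1],[0,0,0,-1,1],[0,0,0,-1,1],[0,0,0,-1,1]]' && python3 -m creep '[[0,0,0,-1,1],[0,0,0,-1,1],[0,0,0,-1,1],[0,0,0,-1,1],[0,0,0,-1,1],[0,0,0,-1,1],[0,0,0,-0.25,1],[0,0,0,0,1]]'
cat > go.py <<'E'
# usage: go.py x y z [tool-y azimuth deg]: remaining move in tool units, turn last
import sys;from h import *
s=readout.observe();M=R.from_rotvec(s["ee_rot"]).as_matrix();p=np.array(s["position"])
a=list(map(float,sys.argv[1:]))
print("pos",p.round(4),"yaz",np.degrees(np.arctan2(M[1,1],M[0,1])).round(2),"tilt",np.degrees(np.arccos(-M[2,2])).round(2),"F",np.round(s["force"],1),"w",round(s["width"],3),"gf",np.round(s["gripper_force"],1),"t",s["clock"],"q",np.round(s["joints"],2))
if len(a)>2: print("units",((M.T@(np.array(a[:3])-p))/.04).round(3))
if len(a)>3: print("turn",-((a[3]-np.degrees(np.arctan2(M[1,1],M[0,1])))/4).round(3))
E
python3 go.py 0.56 -.157 .307 53
```

```text
clock: 1.6
position: [0.2327, -0.5798, 0.3063]
ee_rot: [-2.573, -1.801, -0.0]
force: [-0.8, 0.2, -0.3]
width: 1.001
gripper_force: 0.0
clock: 3.1
position: [0.2327, -0.5798, 0.3062]
ee_rot: [-1.618, -2.692, -0.001]
force: [-0.1, 0.1, -0.9]
width: 0.999
gripper_force: 0.0
clock: 4.1
position: [0.2327, -0.58, 0.3065]
ee_rot: [-1.002, -2.977, -0.0]
force: [0.3, 0.2, -0.2]
width: 0.999
gripper_force: 0.0
pos [ 0.2327 -0.58    0.3065] yaz 52.8 tilt 0.02 F [ 0.3  0.2 -0.2] w 0.999 gf 0.0 t 4.1 q [ 1.37  0.42 -0.39  1.42  0.16  1.33  1.89]
units [-1.2500e-01  1.3369e+01 -9.0000e-03]
turn -0.049
```

```bash
python3 -m creep '[[0,1,0,0,1],[0,1,0,0,1],[0,1,0,0,1],[0,1,0,0,1],[0,1,0,0,1],[0,1,0,0,1],[0,1,0,0,1],[0,1,0,0,1],[0,1,0,0,1],[0,1,0,0,1],[0,1,0,0,1],[-0.12,0.9,0,0,1]]' && python3 -m creep '[[0,0.47,0,0,1],[0,0,0,0,1],[0,0,0,0,1]]'
python3 - <<'E'
from h import *
w=grab("wrist","pics/w1.png");np.savez("d1.npz",c=cloud(w),p=w["pixels"],z=w["z_map"])
c=cloud(w);h=cv2.cvtColor(w["pixels"],cv2.COLOR_BGR2HSV).astype(int)
reg=(w["z_map"]>0)&(abs(c[...,0]-.54)<.12)&(abs(c[...,1]+.14)<.12)
k=reg&(abs(c[...,2]-.111)<.004)&(h[...,1]<60);P=c[k];print("rim",k.sum(),P.mean(0))
for z0 in np.arange(.12,.2,.01):
    q=reg&(abs(c[...,2]-z0)<.005)
    if q.sum()>5: print(z0.round(3),q.sum(),c[q].mean(0).round(4),cv2.minAreaRect((c[q][:,:2]*1000).astype(np.float32)))
E
python3 go.py .56 -.157 .307 53
```

```text
clock: 5.6
position: [0.5247, -0.202, 0.3069]
ee_rot: [1.001, 2.978, -0.0]
force: [1.2, 0.5, 0.7]
width: 1.002
gripper_force: 0.0
clock: 5.98
position: [0.5345, -0.19, 0.3066]
ee_rot: [-1.003, -2.977, 0.002]
force: [-0.6, 0.0, 0.0]
width: 1.0
gripper_force: 0.0
rim 1602 [ 0.51444889 -0.12161373  0.11153099]
0.12 126 [ 0.5399 -0.1439  0.1202] ((544.6710815429688, -146.1500244140625), (15.845136642456055, 19.441543579101562), 54.5095100402832)
0.13 125 [ 0.5444 -0.147   0.13  ] ((549.2380981445312, -149.3788299560547), (15.978925704956055, 19.48334503173828), 53.35109329223633)
0.14 142 [ 0.5487 -0.1504  0.1398] ((553.9033813476562, -152.9210662841797), (15.995051383972168, 19.765132904052734), 51.22013473510742)
0.15 153 [ 0.5534 -0.1535  0.1498] ((558.3727416992188, -155.94114685058594), (15.964778900146484, 19.198686599731445), 53.763729095458984)
0.16 166 [ 0.558  -0.1567  0.1597] ((562.741455078125, -159.17230224609375), (15.97730541229248, 18.632984161376953), 53.35197830200195)
0.17 183 [ 0.5625 -0.16    0.1699] ((567.049072265625, -162.09771728515625), (16.254323959350586, 18.543073654174805), 54.0748405456543)
0.18 282 [ 0.5709 -0.1662  0.1811] ((573.3370971679688, -166.81033325195312), (16.019262313842773, 22.79196548461914), 54.38821792602539)
0.19 242 [ 0.5731 -0.1666  0.1875] ((574.0516357421875, -167.31954956054688), (15.930752754211426, 13.479657173156738), 54.16615676879883)
pos [ 0.5345 -0.1902  0.3066] yaz 52.73 tilt 0.06 F [-0.3 -0.1 -0.9] w 1.0 gf 0.0 t 6.025 q [ 0.68  0.35 -0.59  1.56  0.2   1.3   0.98]
units [-0.006  1.047 -0.01 ]
turn -0.068
```

View pics/w1.png

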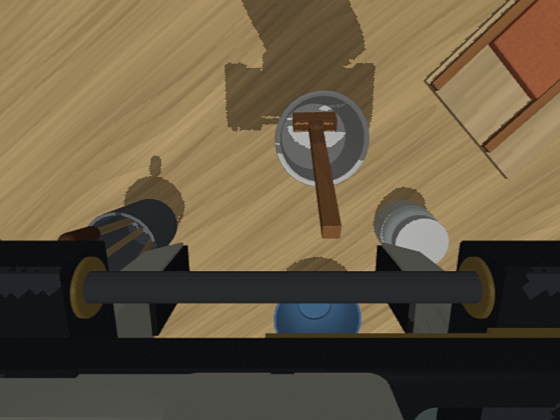

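Wrist view: the stick is clear, with its top face at (331,230) and its foot at (315,122) on the far side of the crock floor. Nothing stands between the fingers' path and the shaft.

```bash
python3 -m creep '[[0,0,0,-0.27,1],[0,0.5,0,0,1],[0,0.5,0,0,1],[0,0,0,0,1]]' >/dev/null; python3 go.py .563 -.1594 .137 53.8
```

```text
pos [ 0.5602 -0.1529  0.3068] yaz 54.2 tilt 0.09 F [-0.2 -0.2 -0.1] w 0.997 gf 0.0 t 6.525 q [ 0.61  0.38 -0.61  1.52  0.22  1.31  0.92]
units [-0.153 -0.096  4.244]
turn 0.099
```

```bash
python3 -m creep '[[-0.15,-0.1,0,0.1,1],[0,0,1,0,1],[0,0,1,0,1],[0,0,1,0,1],[0,0,0.7,0,1],[0,0,0.54,0,1],[0,0,0,0,1],[0,0,0,0,1]]' 60 >/dev/null; python3 go.py .563 -.1594 .137 53.8
```

```text
pos [ 0.5619 -0.1635  0.138 ] yaz 53.5 tilt 0.06 F [-0.3  0.6  0.9] w 0.998 gf 0.0 t 7.525 q [ 0.58  0.52 -0.56  1.74  0.33  0.97  0.83]
units [0.039 0.099 0.024]
turn -0.074
```

```bash
python3 -m creep '[[0.04,0.1,0,0,1],[0,0,0,0,0],[0,0,0,0,0],[0,0,0,0,0],[0,0,0,0,0],[0,0,0,0,0],[0,0,0,0,0]]' 60 >/dev/null; python3 go.py .563 -.1594 .137 53.8
```

```text
pos [ 0.5625 -0.1587  0.1371] yaz 53.55 tilt 0.0 F [-0.2 -0.2 -0.3] w 0.395 gf 0.0 t 8.4 q [ 0.57  0.52 -0.56  1.75  0.33  0.97  0.82]
units [-0.021 -0.006  0.002]
turn -0.062
```

```bash
python3 -m creep '[[0,0,0,0,0],[0,0,0,0,0],[0,0,0,0,0],[0,0,0,0,0],[0,0,0,0,0],[0,0,0,0,0]]' >/dev/null; python3 go.py .563 -.1594 .137 53.8
```

```text
pos [ 0.5624 -0.1587  0.1371] yaz 53.55 tilt 0.0 F [-0.4 -0.1 -0.4] w 0.17 gf 60.0 t 9.15 q [ 0.57  0.52 -0.56  1.75  0.33  0.97  0.82]
units [-0.022 -0.006  0.003]
turn -0.063
```

```bash
python3 -m creep '[[0,0,-0.4,0,0],[0,0,-0.6,0,0],[0,0,-0.6,0,0],[0,0,-0.6,0,0],[0,0,-0.8,0,0],[0,0,-0.8,0,0],[0,0,-0.5,0,0],[0,0,0,0,0],[0,0,0,0,0]]' >/dev/null; python3 go.py .563 -.1594 .137 7.4
python3 - <<'E'
from h import *
w=grab("wrist","pics/w2.png")
E
```

```text
pos [ 0.5621 -0.1587  0.3087] yaz 53.55 tilt 0.04 F [ 0.3 -0.2 -1.8] w 0.17 gf 60.0 t 10.275 q [ 0.61  0.38 -0.6   1.51  0.22  1.32  0.92]
units [-3.200e-02  1.000e-03  4.291e+00]
turn 11.538
```

View pics/w2.png

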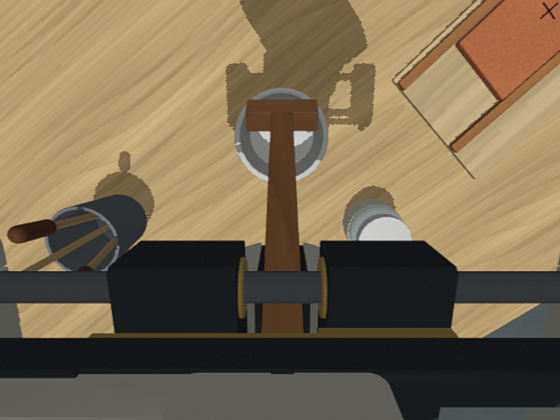

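Wrist view: the stick is gripped on its flats, clear of the crock, with the foot bar level at (282,115). Measuring the foot in the tool frame while turning it.

```bash
cat > foot.py <<'E'
from h import *
w=grab("wrist");s=readout.observe();M=R.from_rotvec(s["ee_rot"]).as_matrix()
c=(cloud(w)-np.array(s["position"]))@M
k=(w["z_map"]>0)&(abs(c[...,1])<.04)&(c[...,2]>-.01)&(c[...,2]<.16)&(c[...,0]>.0)&(c[...,0]<.16)
P=c[k]*1000
sh=P[(P[:,2]<85)&(abs(P[:,1])<12)]
f=np.polyfit(sh[:,2],sh[:,0],1);print("slope deg",np.degrees(np.arctan(f[0])),"n",len(P))
F=P[abs(P[:,1])>12];print("foot min/max",np.percentile(F,[1,50,99],axis=0).round(1))
o=F[:,0]>np.percentile(F[:,0],95);print("lead edge",F[o].mean(0).round(1))
E
python3 foot.py
python3 -m creep '[[0,0,0,1,0],[0,0,0,1,0],[0,0,0,1,0],[0,0,0,1,0],[0,0,0,1,0],[0,0,0,1,0],[0,0,0,1,0],[0,0,0,1,0],[0,0,0,1,0],[0,0,0,1,0],[0,0,0,1,0],[0,0,0,0.54,0]]' >/dev/null; python3 go.py .6 .0 .3 7.4; python3 foot.py
```

```text
slope deg 29.637497889511398 n 5893
foot min/max [[ 11.2 -26.3  -9. ]
 [ 72.9  12.3 106.6]
 [ 86.   26.7 120.2]]
lead edge [ 85.3   4.1 119.3]
pos [ 0.5621 -0.1586  0.3083] yaz 7.32 tilt 0.09 F [ 0.4  0.5 -0.8] w 0.173 gf 60.0 t 11.875 q [ 0.5   0.35 -0.44  1.52  0.15  1.3   0.17]
units [3.812 1.445 0.207]
turn -0.021
slope deg 29.627058567573105 n 5910
foot min/max [[ 11.7 -27.2  -9.3]
 [ 72.9 -12.5 106.8]
 [ 86.6  25.8 120.4]]
lead edge [ 85.8   6.3 119.4]
```

```bash
python3 -m creep '[[1,0,0,0,0],[1,0.5,0,0,0],[1,0.5,0,0,0],[0.6,0.5,0,0,0],[0,0.3,0,0,0],[0,0,0,0,0],[0,0,0,0,0]]' >/dev/null; python3 go.py .6164 -.0005 .165 7.3
python3 - <<'E'
from h import *
w=grab("wrist","pics/w3.png");np.savez("d3.npz",c=cloud(w),p=w["pixels"],z=w["z_map"])
E
```

```text
pos [ 0.615  -0.0081  0.3088] yaz 7.3 tilt 0.06 F [-0.2 -0.5 -0.5] w 0.173 gf 60.0 t 12.8 q [ 0.25  0.41 -0.48  1.44  0.19  1.34 -0.11]
units [0.186 0.063 3.596]
turn 0.0
```

View pics/w3.png

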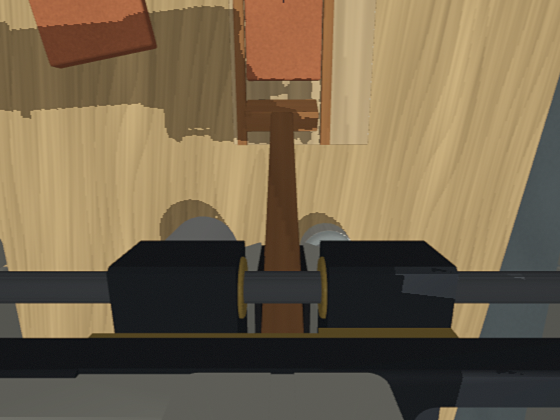

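The foot (283,110) is centred between the rails (cols 241–326) and short of the plaque end (row 80). Descending.

```bash
python3 - <<'E'
from h import *
d=np.load("d3.npz");c=d["c"]
k=(d["z"]>0)&(abs(c[...,2]-.024)<.003)&(abs(c[...,0]-.6)<.04)&(c[...,1]>.1)&(c[...,1]<.2)
yh=np.array([-.127,.992]);O=np.array([.5825,.266]);P=(c[k][:,:2]-O)
print(k.sum(),"end y",np.percentile(P@yh,[.5,1,3]),"x",np.percentile(P@[.992,.127],[1,99]),"z",c[k][:,2].mean())
E
python3 -m creep '[[0.1,0.06,0.8,0,0],[0,0,0.8,0,0],[0,0,0.8,0,0],[0,0,0.7,0,0],[0,0,0.5,0,0],[0,0,0,0,0],[0,0,0,0,0]]' >/dev/null; python3 go.py .6164 -.0005 .140 7.3;python3 foot.py
```

```text
5303 end y [-0.15490784 -0.15477593 -0.15272174] x [-0.03830678  0.04184987] z 0.024010904396310057
pos [ 0.6176 -0.0028  0.1662] yaz 7.35 tilt 0.08 F [-0.5 -0.1 -0.3] w 0.167 gf 60.0 t 13.725 q [ 0.23  0.52 -0.46  1.64  0.26  1.04 -0.18]
units [ 0.06  -0.024  0.656]
turn 0.013
slope deg 29.621407049661574 n 17713
foot min/max [[ 12.1 -39.4  -2.9]
 [107.6  12.  143.3]
 [159.   39.5 157.9]]
lead edge [1.574e+02 1.000e-01 1.423e+02]
```

```bash
python3 -m creep '[[0,0,0.35,0,0],[0,0,0.15,0,0],[0,0,0.15,0,0],[0,0,0,0,0]]' >/dev/null; python3 go.py .6066 .078 .140 7.3
```

```text
pos [ 0.6172 -0.0025  0.139 ] yaz 7.38 tilt 0.02 F [-0.9 -0.6  1.9] w 0.172 gf 60.0 t 14.275 q [ 0.22  0.55 -0.45  1.67  0.28  0.99 -0.2 ]
units [ 2.029 -0.004 -0.024]
turn 0.021
```

```bash
python3 -m creep '[[0.2,0,-0.03,0,0],[0.2,0,0,0,0],[0.2,0,0,0,0],[0.2,0,0,0,0],[0.2,0,0,0,0],[0.2,0,0,0,0],[0.2,0,0,0,0],[0.2,0,0,0,0],[0.2,0,0,0,0],[0.15,0,0,0,0],[0.05,0,0,0,0],[0,0,0,0,0]]'; python3 go.py .6056 .086 .140 7.3
python3 - <<'E'
from h import *
for n in("scene","top","wrist"):
    w=grab(n,f"pics/{n}4.png");np.savez(f"d4{n}.npz",c=cloud(w),p=w["pixels"],z=w["z_map"])
a=cv2.imread("pics/scene4.png")[215:305,240:380];b=cv2.imread("pics/wrist4.png")
a=cv2.resize(a,None,fx=3,fy=3,interpolation=3);b=cv2.resize(b[:270],(420,270))[:,:]
cv2.imwrite("pics/c4.png",np.vstack([a,b]))
E
```

```text
clock: 15.78
position: [0.6069, 0.0773, 0.1403]
ee_rot: [-2.073, -2.36, -0.0]
force: [0.2, -1.2, -1.5]
width: 0.169
gripper_force: 60.0
pos [0.6069 0.0773 0.1403] yaz 7.4 tilt 0.02 F [ 0.2 -1.2 -1.5] w 0.169 gf 60.0 t 15.775 q [ 0.1   0.54 -0.46  1.68  0.28  0.99 -0.33]
units [ 0.22  -0.003  0.007]
turn 0.026
```

View pics/c4.png

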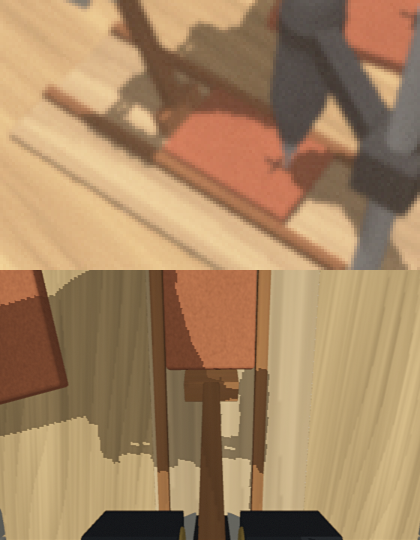

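Crop: the foot bears on the plaque end. The cross is at crop (272,160), short of the tip at about (288,165). Measuring the gap.

```bash
cat > gap.py <<'E'
from h import *
import sys
yh=np.array([-.127,.992]);xh=np.array([.992,.127])
im=grab("scene");c=cloud(im);K=im["camera_matrix"];Rm=R.from_rotvec(im["rotation"]).as_matrix() if np.array(im["rotation"]).ndim==1 else np.array(im["rotation"])
C=np.array(im["position"])
def proj(p):
    q=Rm.T@(np.array(p)-C);return K[0,0]*q[0]/-q[2]+K[0,2],K[1,1]*(-q[1])/-q[2]+K[1,2]
def ray(u,v,z):
    d=Rm@np.array([(u-K[0,2])/K[0,0],-(v-K[1,2])/K[1,1],-1]);return (C+d*(z-C[2])/d[2])[:2]
O=np.array([.584,.267])
print("proj tip",np.round(proj([*O,.032]),1),"foot of tip on plaque",np.round(proj([*O,.024]),1))
g=cv2.cvtColor(im["pixels"],cv2.COLOR_BGR2GRAY)
print(g[262:276,322:344])
h=cv2.cvtColor(im["pixels"],cv2.COLOR_BGR2HSV).astype(int)
k=(abs(c[...,2]-.024)<.004)&((h[...,0]<12)|(h[...,0]>172))&(h[...,1]>110)
P=c[...,:2]-O;k&=(abs(P@xh)<.05)&(abs(P@yh)<.17)
Y=(P@yh)[k];X=(P@xh)[k];print("plaque y range",np.percentile(Y,[.5,2,98,99.5]).round(4),"x",np.percentile(X,[1,99]).round(4))
print("tip z-lowest pts");m=(abs(P@xh)<.012)&(abs(P@yh)<.012)&(c[...,2]>.034)&(c[...,2]<.07)
print(c[m].mean(0) if m.any() else None)
w=grab("wrist");c=cloud(w);P=c[...,:2]-np.array([.5825,.266]);k=(abs(c[...,2]-.024)<.002)&(abs(P@xh)<.04)&(P@yh>-.13)&(P@yh<-.03)&(abs(P@xh)>.03)
print("wrist end y",np.percentile((P@yh)[k],[.5,1,3]))
E
python3 gap.py
```

```text
proj tip [335.  270.2] foot of tip on plaque [334.7 272. ]
[[141 140 146 146 141 145 145 143 144 148 142 123 100  87  79  79  81  90
  109 127 140 141]
 [142 142 143 146 143 145 147 143 144 145 145 133 110 102  95  94  95 112
  128 140 142 138]
 [143 144 145 144 142 144 144 147 145 144 143 134 122 108 106 108 113 128
  139 141 132 127]
 [142 146 146 142 144 144 144 145 144 144 145 142 128 112 112 120 122 120
  124 126 111 102]
 [141 142 141 144 142 142 142 142 144 148 144 139 132 118 117 125 120 105
  102  97  92  88]
 [140 142 138 143 142 143 128 126 135 136 134 127 124 119 121 122 107  93
   91  89  90  89]
 [142 144 141 141 142 139 124 115 117 123 115 110 120 119 117 107  97  90
   90  90  90  82]
 [144 144 144 144 142 142 138 122 114 103  99 109 120 119 109  95  91  90
   89  90  90  89]
 [143 143 140 143 143 141 141 135 123 101 102 110 115 109 102  93  88  88
   90  86  90  89]
 [145 140 142 144 141 145 143 133 117 115 125 127 115 105  94  90  89  90
   89  89  85  90]
 [143 142 144 141 143 144 141 130 123 132 139 139 134 117 109  95  88  90
   88  89  88  86]
 [143 145 145 146 143 142 139 140 141 141 143 139 141 139 127 107  91  90
   91  89  91  89]
 [144 143 141 142 142 141 139 142 142 143 144 144 142 143 137 109  95  90
   91  87  89  88]
 [144 144 141 143 144 140 141 141 144 141 145 144 140 143 136 118  97  93
   88  86  89  92]]
plaque y range [-0.108  -0.1035  0.023   0.0242] x [-0.0465  0.045 ]
tip z-lowest pts
[0.58706416 0.26863434 0.05603075]
wrist end y [-0.10319365 -0.10268739 -0.10125137]
```

```bash
python3 - >/tmp/o <<'E'
exec(open("gap.py").read())
for uv in((331.7,269.6),(331.2,269.8),(334.7,272)):
    p=ray(*uv,.024)-O;print("CROSS",uv,"y",(p@yh*1000).round(1),"x",(p@xh*1000).round(1))
E
grep CROSS /tmp/o; python3 go.py .6056 .086 .14
```

```text
CROSS (331.7, 269.6) y -10.5 x -1.8
CROSS (331.2, 269.8) y -11.3 x -0.4
CROSS (334.7, 272) y 0.1 x 0.0
pos [0.607  0.0771 0.1403] yaz 7.39 tilt 0.02 F [ 0.6 -0.6 -0.7] w 0.172 gf 60.0 t 16.125 q [ 0.1   0.54 -0.46  1.68  0.28  0.99 -0.33]
units [ 0.224 -0.005  0.009]
```

```bash
python3 -m creep '[[0.08,0,0,0,0],[0.08,0,0,0,0],[0.06,0,0,0,0],[0,0,0,0,0],[0,0,0,0,0]]' >/dev/null; python3 go.py .6056 .086 .14; python3 gap.py
python3 - <<'E'
from h import *
a=grab("scene")["pixels"];b=grab("top")["pixels"]
cv2.imwrite("pics/c5.png",np.hstack([cv2.resize(a[245:295,300:365],None,fx=6,fy=6,interpolation=2),cv2.resize(b[180:230,145:210],None,fx=6,fy=6,interpolation=2)]))
E
```

```text
pos [0.6057 0.0861 0.1403] yaz 7.4 tilt 0.02 F [ 0.5  0.1 -1.4] w 0.164 gf 60.0 t 16.75 q [ 0.09  0.54 -0.46  1.68  0.28  0.99 -0.35]
units [-0.002 -0.004  0.007]
proj tip [335.  270.2] foot of tip on plaque [334.7 272. ]
[[141 143 142 145 144 143 144 142 147 144 141 123 103  87  82  78  83  90
  109 127 141 144]
 [142 140 144 142 141 144 143 143 147 147 145 132 109 100  92  89  95 114
  134 140 142 143]
 [142 140 142 142 145 143 144 144 145 146 144 136 120 108 110 108 114 128
  139 139 135 130]
 [140 143 143 146 143 143 142 144 145 145 146 141 127 116 111 117 122 126
  129 127 113 104]
 [140 141 145 142 143 147 143 143 143 143 146 143 133 121 120 126 118 110
  102  99  94  91]
 [142 139 142 144 144 144 144 144 146 140 143 142 136 119 119 122 109  96
   89  92  91  85]
 [142 142 142 138 143 143 141 145 139 139 141 141 134 120 108  99  95  90
   89  88  92  87]
 [141 142 143 141 143 144 143 142 143 132 129 132 131 113  97  86  92  91
   91  92  87  89]
 [143 140 141 143 143 142 144 145 141 129 121 117 115 106  92  90  90  91
   91  90  90  93]
 [144 147 140 142 141 144 142 144 145 142 131 112  97  91  86  86  87  92
   87  93  90  90]
 [143 144 142 143 143 142 143 143 143 143 135 115 107 102  94  81  84  85
   88  88  92  87]
 [145 144 145 144 141 142 144 142 143 143 129 117 127 132 119  93  83  82
   89  89  89  88]
 [145 145 141 144 146 144 145 143 144 136 128 126 138 141 131 105  88  89
   91  91  90  89]
 [144 144 142 145 144 142 141 140 140 139 138 141 145 144 139 118  99  92
   91  92  91  90]]
plaque y range [-0.0985 -0.0948  0.0314  0.033 ] x [-0.0457  0.0454]
tip z-lowest pts
[0.58715007 0.26884998 0.05574157]
wrist end y [-0.09419838 -0.09372338 -0.09271949]
```

View pics/c5.png

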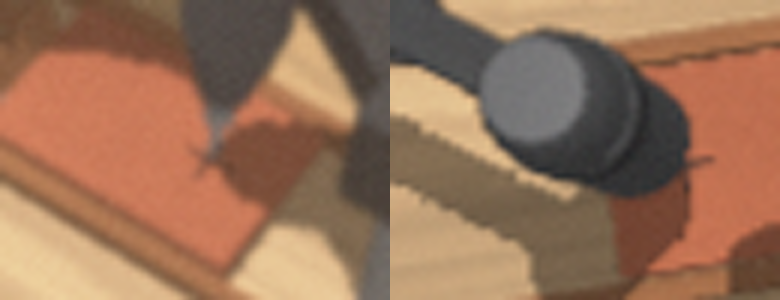

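Crop: the bit's tip stands over the cross at about (211,160), with 1–2 mm left at most. A nudge of 1 mm, then retreat.

```bash
python3 -m creep '[[0.03,0,0,0,0],[0,0,0,0,0],[0,0,0,0,0],[0,0,0,0,0],[-0.3,0,0,0,0],[-0.7,0,-0.2,0,0],[-0.5,0,-1,0,0],[-0.3,0,-1,0,0],[-0.3,0,-1,0,0],[0,0,-1,0,0],[0,0,0,0,0]]' >/dev/null; python3 go.py .5624 -.1587 .309 53.55; python3 gap.py | grep -v '\['; python3 gap.py | grep plaque; python3 foot.py
python3 - <<'E'
from h import *
a=grab("scene")["pixels"]
cv2.imwrite("pics/c6.png",cv2.resize(a[245:295,300:365],None,fx=8,fy=8,interpolation=2))
E
```

```text
pos [0.618  0.0039 0.3118] yaz 7.38 tilt 0.36 F [ 0.8  1.4 -1.5] w 0.169 gf 60.0 t 18.325 q [ 0.23  0.41 -0.48  1.43  0.19  1.33 -0.13]
units [-3.853 -1.902  0.056]
turn -11.544
  104 124 138 139]
  129 136 141 139]
  137 138 131 125]
  126 121 110 100]
   99  99  92  86]
   89  88  89  85]
   86  86  87  85]
   89  87  85  89]
   87  87  90  87]
   87  85  88  88]
   86  88  87  84]
   86  85  89  85]
   89  85  88  89]
   89  88  86  86]]
tip z-lowest pts
proj tip [335.  270.2] foot of tip on plaque [334.7 272. ]
plaque y range [-0.0949 -0.093   0.0319  0.0332] x [-0.0478  0.045 ]
slope deg 29.62773705543528 n 5888
foot min/max [[ 11.7 -27.   -9.2]
 [ 73.4 -12.2 106.5]
 [ 86.5  26.  120.5]]
lead edge [ 85.8   3.1 119.5]
```

View pics/c6.png

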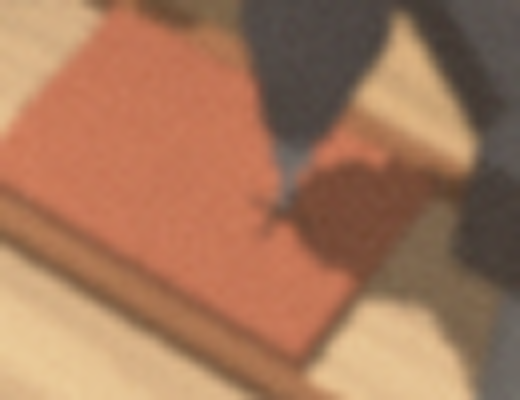

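The cross is under the tip: its centre is at crop (281,212), and the plaque's edges put the mark about 1 mm off. The stick's tilt in the grip is unchanged, so I'm returning it to the pick pose.

```bash
python3 -m creep '[[-0.5,-0.3,0,0,0],[-0.9,-0.4,0,0,0],[-1,-0.5,0,0,0],[-1,-0.5,0,0,0],[-0.45,-0.2,0,-1,0],[0,0,0,-1,0],[0,0,0,-1,0],[0,0,0,-1,0],[0,0,0,-1,0],[0,0,0,-1,0],[0,0,0,-1,0],[0,0,0,-1,0]]' >/dev/null;python3 -m creep '[[0,0,0,-1,0],[0,0,0,-1,0],[0,0,0,-1,0],[0,0,0,-0.54,0],[0,0,0,0,0]]' >/dev/null; python3 go.py .5624 -.1587 .309 53.55
python3 - <<'E'
from h import *
w=grab("wrist");c=cloud(w);h=cv2.cvtColor(w["pixels"],cv2.COLOR_BGR2HSV).astype(int)
k=(w["z_map"]>0)&(abs(c[...,0]-.52)<.07)&(abs(c[...,1]+.127)<.07)&(abs(c[...,2]-.111)<.003)&(h[...,1]<60)
P=c[k];A=np.c_[2*P[:,:2],np.ones(len(P))];x=np.linalg.lstsq(A,(P[:,:2]**2).sum(1),rcond=None)[0]
print("rim",x[:2],np.sqrt(x[2]+x[0]**2+x[1]**2))
E
```

```text
pos [ 0.5607 -0.1589  0.3079] yaz 53.53 tilt 0.04 F [ 0.2 -0.1 -1.7] w 0.17 gf 60.0 t 20.75 q [ 0.61  0.38 -0.61  1.52  0.22  1.32  0.92]
units [-0.031  0.028 -0.028]
turn -0.006
rim [ 0.51727838 -0.12592108] 0.04460003350315057
```

```bash
python3 -m creep '[[-0.18,0.03,0,0,0],[0,0,0.7,0,0],[0,0,0.7,0,0],[0,0,0.7,0,0],[0,0,0.5,0,0],[0.06,0,0.5,0,0],[0.04,0,0.4,0,0],[0.04,0,0.3,0,0],[0,0,0,0,0],[0,0,0,0,0]]' >/dev/null; python3 go.py .5624 -.1587 .138 53.55
```

```text
pos [ 0.5634 -0.1589  0.1569] yaz 53.55 tilt 0.06 F [-0.2 -0.1 -0.5] w 0.169 gf 60.0 t 22.05 q [ 0.58  0.5  -0.57  1.72  0.31  1.01  0.83]
units [ 0.024 -0.01   0.473]
turn -0.0
```

No contact so far. Lowering to the floor, then opening.

```bash
python3 -m creep '[[0.02,0,0.2,0,0],[0,0,0.15,0,0],[0,0,0.12,0,0],[0,0,0,0,0],[0,0,0,0,0]]' >/dev/null; python3 go.py .5624 -.1587 .138 53.55; python3 -m creep '[[0,0,0,0,0.3],[0,0,0,0,0.3],[0,0,0,0,0.3],[0,0,0,0,0.3],[0,0,0,0,0.6],[0,0,0,0,0.6],[0,0,0,0,0.9],[0,0,0,0,0.9],[0,0,0,0,0.9],[0,0,0,0,0.9]]' >/dev/null;  python3 go.py .5624 -.1587 .138 53.55
```

```text
pos [ 0.5622 -0.1584  0.1375] yaz 53.55 tilt 0.01 F [-0.4  0.2 -0.5] w 0.17 gf 60.0 t 22.675 q [ 0.58  0.52 -0.56  1.75  0.33  0.97  0.82]
units [-0.009 -0.004 -0.012]
turn 0.0
pos [ 0.5622 -0.1584  0.1375] yaz 53.55 tilt 0.0 F [ 0.5 -0.3 -0.5] w 0.881 gf 0.0 t 23.925 q [ 0.58  0.52 -0.56  1.75  0.33  0.97  0.82]
units [-0.008 -0.004 -0.012]
turn 0.001
```

```bash
python3 -m creep '[[0,0,-0.4,0,0.9],[0,0,-0.8,0,0.9],[0,0,-1,0,0.9],[0,0,-1,0,0.9],[0,0,-1,0,0.9],[0,0,-0.5,0,0.9],[0,0,0,0,0.9],[0,0,0,0,0.9],[0,0,0,0,0.9],[0,0,0,0,0.9]]' >/dev/null
python3 gap.py | grep plaque
python3 - <<'E'
from h import *
a=grab("scene")["pixels"];b=grab("wrist")["pixels"]
cv2.imwrite("pics/c7.png",np.hstack([cv2.resize(a[120:300,190:400],(420,360)),cv2.resize(b,None,fx=.6,fy=.6)[:252].copy() if 0 else cv2.resize(b,(380,360))]))
E
```

```text
proj tip [335.  270.2] foot of tip on plaque [334.7 272. ]
plaque y range [-0.0947 -0.0928  0.0316  0.033 ] x [-0.0466  0.0454]
```

View pics/c7.png

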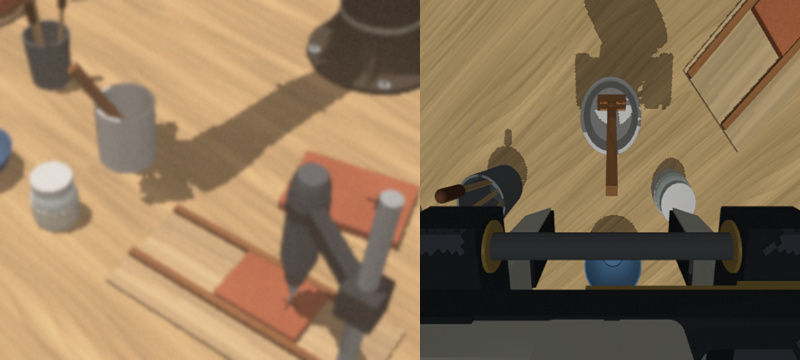

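The stick leans in the upright crock (stick top at crop (75,70), foot on the floor in the wrist view). The cross is under the bit at (290,297), the bystanders are untouched, and the gripper is clear.

```bash
python3 -c "
from cell import sign_off
print(sign_off())"
```

```text
the job is handed in; nothing more can be done
None
```

The job is handed in (no verdict was shown): the cross is under the drill tip to about 1–2 mm by my camera measurements, the push stick is back in the crock foot down, and the crock, brush cup, jar and bowl look undisturbed in the last pictures.

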